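# Fit the keyed spindle to the turntable drive

### The arm

A 6-joint arm with a two-finger parallel gripper is mounted at the origin on the work surface. World frame = base frame: x ahead of the robot, y to its left, z up, the work surface at z = 0. Lengths are in m, angles in rad, forces in N, time in s.
With the tool pointing down it reaches from about 0.225 to 0.875 m from the base axis. Payload 3.4 kg.
Tool frame: the origin (TCP) lies between the finger pads; the fingertips stand 11 mm ahead of it and the grasp point (between the pads) lies 8 mm behind it; z points along the fingers, y is the line along which they close (so a half turn about z gives the same grasp; the last joint's range is limited). The gripper opens to 85 mm and grips with 20 to 120 N. Pads are 22 mm wide; open, the fingers measure 114 mm over their backs; the gripper's body (76 mm by 85 mm) begins 54 mm behind the grasp point. The pads swing forward as they close: fully open they stand 13 mm farther back than shut.
Start: joints at [-1.438, 0.276, 1.505, -0, 1.361, -0.121], TCP at [0.144, -0.557, 0.208] pointing down, gripper open.
Joint ranges: [-2.89, 2.89], [-0.75, 2.08], [0.22, 2.7], [-1.18, 4.32], [0.11, 2.71], [-2.7, 2.7]. Speed limits (rad/s): [2.57, 2.57, 3.14, 3.14, 3.14, 3.14].

### API

Orientations are given as a unit quaternion [w, x, y, z].
In Python, from rig import manip, imaging gives the robot as it stands. The module is installed in compiled form; this text tells all that it offers.
- The arm moves only by the tool jog_arm, never from a script. Its argument "deltas" is one flat list of numbers, 7 for each row, row after row: the turn, a rotation vector about the world's x, y, z in degrees, then the shift along the world's x, y, z in mm, then the opening, from 0 (shut) to 1 (fully open). In form: [ax, ay, az, tx, ty, tz, gripper, ax, ay, az, tx, ty, tz, gripper, ...]. A call has 1 to 20 rows; each row is the pose to reach, as a shift and turn from the pose commanded when the call began; what a row does not reach only later rows make up. A row lasts 1/10 s, in which the tool goes at most 50 mm and 8.59 degrees, less where a joint would pass 70% of its speed; a pose out of reach is approached as far as the arm can. A call with a gripper value outside its range is refused whole. The fingers move at their own pace and stop on an object; "grip_force" is the grip in N (left out, the last holds). Time passes only in rows, so rows that repeat a pose let the fingers close. It gives the time, the measured TCP pose, the force, the opening and the grip force at its end, in the units of the state.
- manip.get_state(): the state, without advancing time (a new reading comes with each control period).
- imaging.get_image(name): name is "side" or "top"; returns the picture (400x640x3 uint8, blue, green, red); there is no depth.
- imaging.calibration(name): a dict with "mtx" (3x3 intrinsics, pixels), "dist" ([k1, k2, p1, p2, k3] as OpenCV has them; the pictures are not rectified), "cam_to_world" (4x4, takes a point from camera to world coordinates). Camera axes: x right, y down, z forward; pixel columns grow to the right and rows downward; lengths in m; the calibration is good to about 2 mm. A picture is of the moment at which its call begins. calibration takes no time and is no camera call.
- manip.sign_off(): hands the job in; it is judged then, once.
The state is a dict: "clock": time; "qpos": joint angles; "qd": joint speeds; "effort": joint torques, N m; "position": TCP position; "ee_rot": TCP orientation; "contact_force": force on the tool from outside, world axes, zero at the start; "moment": the same for the moment, N m; "width": finger opening in m; "gripper_force": force on a finger pad.
Only numpy, scipy, OpenCV 4.12 (cv2) and the standard library are available. Lean on these libraries where they do the work, as an engineer would, in place of code of your own. Each camera call takes 0.05 s, during which the arm holds its last target. There are 200 camera calls.

### The job

Get the pottery turntable drive ready: first pull the two dust plugs out of it and put each into the tray of its own colour. Then take the keyed spindle from its wooden rest, put it into the steel hub (the bore with the keyway, not the plain idler bore), turn it until the key slips into the keyway, and push it fully home against the spring until its collar sits flush on the hub. Finish while still gripping the spindle and holding it down there, and leave the other things on the table where they are.

Things in the scene. Friction and masses are not known exactly. Their poses are not given: they have to be found in the camera images.
- plug_blue_mid (a point): blue plastic dust plug: round grip 28 mm in diameter and 40 mm high (a 34 mm rim in its lowest 4 mm) above a 17 mm stem, 16 mm long. This point is the middle of the grip, half-way up its 40 mm; z up. At the start it stands loosely either in the hub's bore or in the idler bore, and lifts straight out. 30 g.
- plug_orange_mid (a point): orange plastic dust plug: round grip 28 mm in diameter and 40 mm high (a 34 mm rim in its lowest 4 mm) above a 17 mm stem, 16 mm long. This point is the middle of the grip, half-way up its 40 mm; z up. At the start it stands loosely either in the hub's bore or in the idler bore, and lifts straight out. 30 g.
- tray_blue_in (a point): open-topped blue plastic tray, 110 x 110 mm outside, walls 4 mm thick and 35 mm high; fixed to the table. This point is the centre of its inner floor; x and y run along its sides. It may stand at either of two places on the left.
- tray_orange_in (a point): open-topped orange plastic tray, 110 x 110 mm outside, walls 4 mm thick and 35 mm high; fixed to the table. This point is the centre of its inner floor; x and y run along its sides. It may stand at either of two places on the left.
- spindle_head (a point): Centre of the black square head (26 x 26 mm, 48 mm high, the part to grip) of the keyed spindle, which stands upright in a wooden rest. Collar underside 30 mm below this point, shaft tip 66 mm below. z up along the shaft, x towards its one key; a yellow stripe on top of the head and a dot on the collar mark the key side.
- spindle_collar (a point): Centre of the underside of the spindle's aluminium collar (42 mm in diameter, 6 mm thick), axes as the head's. Below it the steel shaft, 20 mm in diameter, 36 mm long, with tapered tip. One brass key, 7 mm wide, stands 5 mm out of the shaft on its +x side from 1 to 22 mm below the collar; the last 14 mm of shaft are plain.
- spindle: The spindle as a whole, about 220 g; origin at the centre of the collar's underside, axes as the head's. At the start it hangs by its collar in a 32 mm hole in the rest, a wooden block 80 x 80 mm, 50 mm high, fixed to the table. If it binds on its way down the hub, a small turn to and fro (0.05 rad) frees it.
- plug_blue: the blue plug as a whole; its origin is the centre of the grip's underside (20 mm below the middle of the grip)
- plug_orange: the orange plug as a whole; its origin is the centre of the grip's underside
- hub_mouth (a point): Centre of the mouth of the hub's bore, on the flat top of the fixed steel hub (60 mm above the table, 56 mm across). Axes of the drive unit: z up, y to the idler bore, x to its motor. Bore 22.4 mm in diameter with ONE keyway, 10 mm wide, reaching 17 mm from the axis, full depth. Its direction is not given: within 0.55 rad either side of this x axis. See drive.
- idler_mouth (a point): Centre of the mouth of the plain idler bore (22.4 mm, 30 mm deep, no keyway) in the grey 64 x 64 mm block on the drive unit, 100 mm from the hub, top also 60 mm above the table. A blue motor box, 76 mm high, begins 55 mm beyond both bores in x.
- drive: Blue drive unit fixed to the table, origin on the table midway between its two bores, axes as hub_mouth's. Finding the keyway: seen from above as a notch with a yellow dash (plug out), or felt: with the plain tip in the bore the key rests on the hub's face, collar 22 mm above it, and can drop once turned to within about 0.1 rad of the keyway.
- ejector (a joint): Spring ejector 26 mm down the hub's bore, met by the shaft's tip over the last 10 mm of the push: 0 = up, 0.010 m when the spindle is fully home (stop at 0.012). It pushes up with about 5 N at 0 and 13 N at 0.010, and lifts the spindle if let go.
- jar: small glass jar with white lid, 52 mm in diameter, 85 mm high; bystander, origin under its centre
- bowl: terracotta bowl, 110 mm across, 55 mm high; bystander, origin under its centre
- cup: white ceramic cup, 72 mm across, 80 mm high; bystander, origin under its centre
- spanner: steel spanner, 150 mm long, lying flat along its x; bystander
- brush: brush, 170 mm long, lying flat along its x; bystander
- vase: small blue vase, 92 mm across, 110 mm high; bystander, origin under its centre
There are look-alikes about, which are no part of the job. There is more than one size of the plug_blue; the job needs the smaller.

How it is judged:
On the way, in this order (a step that is already met when the one before it is completed fails the run):
1. both plugs lie in the trays of their own colours, let go (x of plug_blue_mid in the frame of tray_blue_in between -0.051 and 0.051 m and y of plug_blue_mid in the frame of tray_blue_in between -0.051 and 0.051 m and z of plug_blue_mid in the frame of tray_blue_in below 0.045 m and contact force between the fingers and plug_blue below 0.05 N and x of plug_orange_mid in the frame of tray_orange_in between -0.051 and 0.051 m and y of plug_orange_mid in the frame of tray_orange_in between -0.051 and 0.051 m and z of plug_orange_mid in the frame of tray_orange_in below 0.045 m and contact force between the fingers and plug_orange below 0.05 N), for 0.2 s.
2. the spindle is pushed home in the hub, key in keyway, collar on the hub's face (z of spindle_collar in the frame of hub_mouth below 0.0025 m and horizontal distance between spindle_collar and hub_mouth below 0.003 m and angle between spindle_collar's own z axis and vertical below 0.06 rad and value of joint ejector above 0.0075 m and contact force between the fingers and spindle above 3 N), for 0.2 s.
At the end, for the whole second after the job is handed in: Each plug released at rest in the tray of its colour (grip middle within 51 mm of the centre in x and y, under 45 mm above its floor); collar under 2.5 mm above the hub face, 3 mm off centre at most, tilt under 0.06 rad, ejector down over 7.5 mm; spindle still, gripped with over 3 N (all of step 1 and all of step 2 and linear speed of each of plug_blue, plug_orange, spindle below 0.02 m/s); the arm keeps its last pose, push and grip.
It fails at once if a bystander (jar, bowl, cup, spanner, brush or vase) is moved by more than 30 mm (distance of any of jar, bowl, cup, spanner, brush, vase from where it was at the start of the episode above 0.03 m).
It also fails if it takes over 72 s, if anything falls off the work surface, if the arm or the gripper's body presses on something with over 40 N, if the wrist force passes 120 N, or if a joint passes its speed limit or range.

## Working session

There is one attempt and no reset: what is moved stays moved. The work goes in short steps, Python scripts to look and compute and a tool call to move; the robot and the scene stay as the last step left them, time stands still between calls to the robot, and variables do not carry over. Pictures are saved under pics/ and viewed, at most 10 in all, crops included, and the job is handed in when it is done.

Besides the shell and the picture viewer there is one more tool, called after "Emit:" by a JSON object that holds its "method" and its "body", one argument or row to a line. jog_arm: Moves the arm, as the interface text tells. Its arguments: {"type":"object","properties":{"deltas":{"type":"array"},"grip_force":{"type":"number"}},"required":["deltas"]}

```bash
mkdir -p pics
python3 - <<'E'
from rig import manip, imaging
import cv2, json, numpy as np
for n in("top","side"):
    cv2.imwrite(f"pics/{n}0.png",imaging.get_image(n)); c=imaging.calibration(n)
    print(n,np.round(c["mtx"],1).tolist(),np.round(c["dist"],4),np.round(c["cam_to_world"],3).tolist())
print(manip.get_state())
E
cat > h.py <<'E'
from rig import manip, imaging
import cv2, numpy as np
def w(n,pts,z):
    c=imaging.calibration(n);K=np.array(c["mtx"]);D=np.array(c["dist"]);T=np.array(c["cam_to_world"])
    u=cv2.undistortPoints(np.array(pts,float).reshape(-1,1,2),K,D)[:,0]
    d=np.c_[u,np.ones(len(u))]@T[:3,:3].T; zz=np.broadcast_to(z,len(u)); o=T[:3,3]
    return o+d*((zz-o[2])/d[:,2])[:,None]
def p(n,P):
    c=imaging.calibration(n);T=np.linalg.inv(np.array(c["cam_to_world"]))
    return cv2.projectPoints(np.array(P,float).reshape(-1,1,3),cv2.Rodrigues(T[:3,:3])[0],T[:3,3],np.array(c["mtx"]),np.array(c["dist"]))[0][:,0]
E
```

```text
top [[432.5, 0.0, 318.2], [0.0, 432.5, 199.2], [0.0, 0.0, 1.0]] [-0.1099  0.      0.      0.      0.    ] [[0.0, -0.991, 0.135, 0.435], [-1.0, -0.002, -0.014, 0.011], [0.014, -0.135, -0.991, 1.216], [0.0, 0.0, 0.0, 1.0]]
side [[408.7, 0.0, 317.8], [0.0, 408.7, 199.4], [0.0, 0.0, 1.0]] [0.0346 0.     0.     0.     0.    ] [[0.945, -0.246, 0.215, 0.39], [-0.327, -0.712, 0.622, -0.593], [-0.0, -0.658, -0.753, 0.837], [0.0, 0.0, 0.0, 1.0]]
{'clock': 0.1, 'qpos': array([-1.43801021e+00,  2.76534653e-01,  1.50601652e+00, -1.65875080e-05,
        1.36069940e+00, -1.21018819e-01]), 'qd': array([-1.01823811e-03, -1.56269471e-03, -2.34654548e-03, -1.52988405e-03,
        5.05827404e-05, -1.75439825e-04]), 'effort': array([ 2.63760348e-04, -4.17701268e+01, -2.46405780e+01, -2.38108260e-04,
        5.77310566e-03, -9.42040259e-07]), 'position': array([ 0.14428569, -0.55607183,  0.20722061]), 'ee_rot': array([-8.28898357e-04,  9.91958122e-01,  1.26563808e-01, -1.29870853e-05]), 'contact_force': array([ 0.15793436, -0.55507889, -0.14068579]), 'moment': array([ 0.05750837, -0.04499169, -0.01007211]), 'gripper_force': 0.0, 'width': 0.08547579374552884}
```

View pics/top0.png

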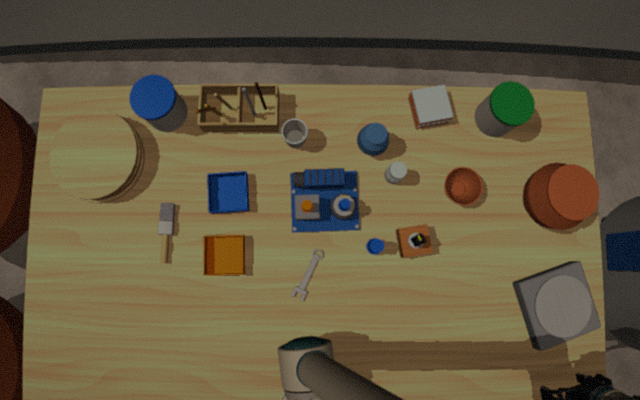

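View pics/side0.png

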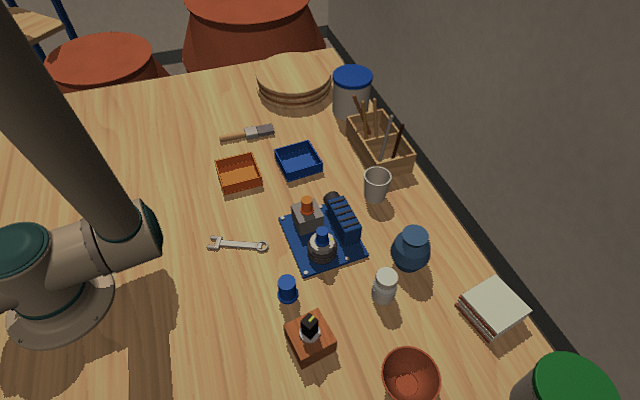

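Blue plug is in the hub (top 345,205) and the orange one in the idler (308,206). The blue tray is at (229,193), the orange tray at (225,256) and the rest at (415,241). The loose blue plug at (376,246) is the decoy. Next I'll enlarge the drive and rest area.

Run:
```python
import cv2
a=cv2.imread("pics/top0.png")[160:270,280:440]
cv2.imwrite("pics/c1.png",cv2.convertScaleAbs(cv2.resize(a,None,fx=5,fy=5,interpolation=cv2.INTER_CUBIC),alpha=1.6))
a=cv2.imread("pics/side0.png")[180:370,260:390]
cv2.imwrite("pics/c2.png",cv2.convertScaleAbs(cv2.resize(a,None,fx=3.15,fy=3.15,interpolation=cv2.INTER_CUBIC),alpha=1.6))
```

```text
(no output)
```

View pics/c1.png

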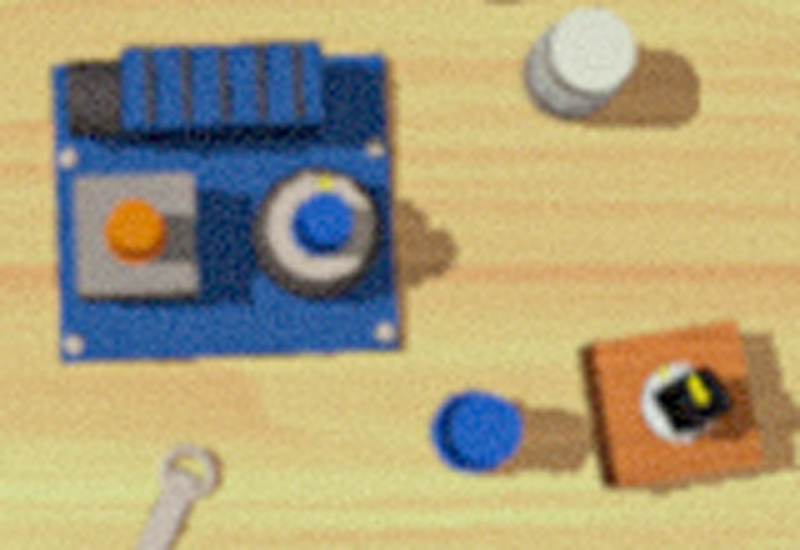

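View pics/c2.png

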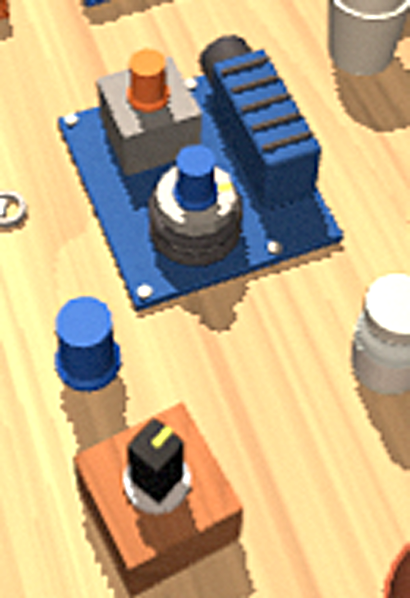

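Run:
```python
from h import *
t=lambda l:[[280+(u+.5)/5-.5,160+(v+.5)/5-.5] for u,v in l]
s=lambda l:[[260+(u+.5)/3.15-.5,180+(v+.5)/3.15-.5] for u,v in l]
def show(k,a): print(k,np.round(a*1000,1).tolist())
show("blue,orange top",w("top",t([(325,223),(136,230)]),.1))
show("hub c,dash",w("top",t([(320,225),(325,183)]),.06))
show("idler corners",w("top",t([(77,176),(196,174),(197,296),(78,297)]),.06))
show("plate corners",w("top",t([(53,67),(384,57),(400,350),(62,361)]),.008))
show("rest corners",w("top",t([(597,345),(737,323),(760,462),(613,487)]),.05))
show("spindle collar,dot",w("top",t([(678,402),(664,370)]),.056))
show("head top c, stripe",w("top",t([(697,393),(690,378),(707,402)]),.104))
show("trays",w("top",[(229,193),(225,256)],.035))
show("S blue,orange top",w("side",s([(196,158),(149,61)]),.1))
show("S collar",w("side",s([(157,488)]),.056))
show("S stripe",w("side",s([(153,447),(172,428),(156,438)]),.104))
show("S hubdash",w("side",s([(225,187)]),.06))
# colour blobs
im=cv2.imread("pics/top0.png").astype(int);b,g,r=im[...,0],im[...,1],im[...,2]
y=(r>90)&(g>85)&(b<60)
for n,(x0,x1,y0,y1) in dict(dash=(335,355,190,200),head=(410,428,230,245)).items():
    q=np.argwhere(y[y0:y1,x0:x1]);print(n,(q[:,::-1]+[x0,y0]).tolist())
```

```text
blue,orange top [[574.5, -73.9, 100.0], [570.6, 24.5, 100.0]]
hub c,dash [[578.4, -74.2, 60.0], [601.3, -77.1, 60.0]]
idler corners [[604.8, 57.0, 60.0], [606.0, -7.3, 60.0], [539.9, -7.8, 60.0], [539.2, 56.0, 60.0]]
plate corners [[675.0, 73.2, 8.0], [681.5, -115.3, 8.0], [514.4, -122.4, 8.0], [508.0, 66.7, 8.0]]
rest corners [[514.2, -225.2, 50.0], [526.1, -302.9, 50.0], [450.5, -313.4, 50.0], [437.5, -232.4, 50.0]]
spindle collar,dot [[482.9, -267.6, 56.0], [500.2, -260.4, 56.0]]
head top c, stripe [[485.6, -266.2, 104.0], [493.4, -262.7, 104.0], [480.9, -271.3, 104.0]]
trays [[613.1, 240.8, 35.0], [439.9, 247.3, 35.0]]
S blue,orange top [[579.0, -72.9, 100.0], [575.9, 25.5, 100.0]]
S collar [[482.1, -275.4, 56.0]]
S stripe [[482.1, -270.3, 104.0], [496.7, -262.6, 104.0], [485.5, -265.5, 104.0]]
S hubdash [[600.7, -76.9, 60.0]]
dash [[344, 195], [345, 195], [344, 196], [345, 196]]
head [[411, 233], [418, 235], [418, 236], [419, 236], [418, 237], [419, 237], [418, 238], [419, 238], [420, 238], [419, 239], [420, 239], [420, 240]]
```

Emit:
{"method": "jog_arm", "body": {
  "deltas": [0, 0, -12.5, 432, 482.5, 0, 0.7, 0, 0, -12.5, 432, 482.5, 0, 0.7, 0, 0, -12.5, 432, 482.5, 0, 0.7, 0, 0, -12.5, 432, 482.5, 0, 0.7, 0, 0, -12.5, 432, 482.5, 0, 0.7, 0, 0, -12.5, 432, 482.5, 0, 0.7, 0, 0, -12.5, 432, 482.5, 0, 0.7, 0, 0, -12.5, 432, 482.5, 0, 0.7, 0, 0, -12.5, 432, 482.5, 0, 0.7, 0, 0, -12.5, 432, 482.5, 0, 0.7, 0, 0, -12.5, 432, 482.5, 0, 0.7, 0, 0, -12.5, 432, 482.5, 0, 0.7, 0, 0, -12.5, 432, 482.5, 0, 0.7, 0, 0, -12.5, 432, 482.5, 0, 0.7, 0, 0, -12.5, 432, 482.5, 0, 0.7, 0, 0, -12.5, 432, 482.5, 0, 0.7, 0, 0, -12.5, 432, 482.5, -40, 0.7, 0, 0, -12.5, 432, 482.5, -70, 0.7, 0, 0, -12.5, 432, 482.5, -70, 0.7, 0, 0, -12.5, 432, 482.5, -70, 0.7],
  "grip_force": 30
}}

```text
clock: 2.1
position: [0.5758, -0.0753, 0.1385]
ee_rot: [0.0, 1.0, 0.017, -0.0]
contact_force: [0.1, -0.1, 0.8]
width: 0.0599
gripper_force: 0.0
```

Emit:
{"method": "jog_arm", "body": {
  "deltas": [0, 0, 0, 0.5, 1.5, -30, 0.7, 0, 0, 0, 0.5, 1.5, -58, 0.7, 0, 0, 0, 0.5, 1.5, -58, 0.7, 0, 0, 0, 0.5, 1.5, -58, 0, 0, 0, 0, 0.5, 1.5, -58, 0, 0, 0, 0, 0.5, 1.5, -58, 0, 0, 0, 0, 0.5, 1.5, -58, 0, 0, 0, 0, 0.5, 1.5, -58, 0, 0, 0, 0, 0.5, 1.5, -58, 0, 0, 0, 0, 0.5, 1.5, -40, 0, 0, 0, 0, 0.5, 1.5, -10, 0, 0, 0, 0, 0.5, 1.5, 30, 0, 0, 0, 0, 0.5, 1.5, 60, 0, 0, 0, 0, 0.5, 1.5, 60, 0]
}}

```text
clock: 3.5
position: [0.5799, -0.0733, 0.2031]
ee_rot: [0.001, 1.0, 0.018, 0.005]
contact_force: [0.5, -0.3, -0.1]
width: -0.0
gripper_force: 0.0
```

Run:
```python
from h import *
a=imaging.get_image("top")[150:270,270:440];b=imaging.get_image("side")[150:300,240:400]
a=cv2.resize(a,(400,282),interpolation=2);b=cv2.resize(b,(400,375),interpolation=2)
b=b[:375];a=cv2.copyMakeBorder(a,0,93,0,0,0)
cv2.imwrite("pics/d1.png",cv2.convertScaleAbs(np.hstack([a,b]),alpha=1.6)); print(manip.get_state()["width"],manip.get_state()["position"])
```

```text
-7.637017513304014e-06 [ 0.57702589 -0.07263399  0.1985615 ]
```

View pics/d1.png

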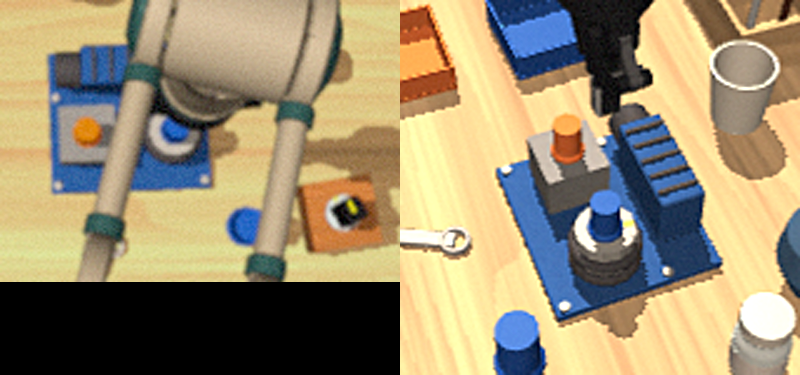

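The blue plug is still in the hub (d1 605,205), upright. The fingers probably hadn't finished closing before the lift. I'll retry slightly lower, with a longer close and a check before lifting.

Emit:
{"method": "jog_arm", "body": {
  "deltas": [0, 0, 0, 0, -1, 0, 0.65, 0, 0, 0, 0, -1, 0, 0.65, 0, 0, 0, 0, -1, 0, 0.65, 0, 0, 0, 0, -1, 0, 0.65, 0, 0, 0, 0, -1, -20, 0.65, 0, 0, 0, 0, -1, -50, 0.65, 0, 0, 0, 0, -1, -80, 0.65, 0, 0, 0, 0, -1, -105, 0.65, 0, 0, 0, 0, -1, -122, 0.65, 0, 0, 0, 0, -1, -122, 0.65, 0, 0, 0, 0, -1, -122, 0.65, 0, 0, 0, 0, -1, -122, 0, 0, 0, 0, 0, -1, -122, 0, 0, 0, 0, 0, -1, -122, 0, 0, 0, 0, 0, -1, -122, 0, 0, 0, 0, 0, -1, -122, 0, 0, 0, 0, 0, -1, -122, 0, 0, 0, 0, 0, -1, -122, 0, 0, 0, 0, 0, -1, -122, 0]
}}

```text
clock: 5.5
position: [0.5781, -0.0714, 0.0788]
ee_rot: [-0.002, 1.0, 0.017, 0.002]
contact_force: [-0.3, 6.0, 10.7]
width: 0.0002
gripper_force: 5.4
```

Emit:
{"method": "jog_arm", "body": {
  "deltas": [0, 0, 0, 0, 0, 0, 0, 0, 0, 0, 0, 0, 0, 0, 0, 0, 0, 0, 0, 0, 0]
}}

```text
clock: 5.8
position: [0.5781, -0.0713, 0.0788]
ee_rot: [-0.002, 1.0, 0.017, 0.002]
contact_force: [-1.3, 6.9, 11.8]
width: 0.0004
gripper_force: 5.4
```

Run:
```python
from h import *
b=imaging.get_image("side")[150:290,250:400]
b=cv2.resize(b,(640,597),interpolation=2)
cv2.imwrite("pics/d2.png",cv2.convertScaleAbs(b,alpha=1.7)); s=manip.get_state();print(s["width"],s["position"],s["contact_force"],s["gripper_force"],p("side",s["position"]))
```

```text
-0.00010141026674399464 [ 0.57806966 -0.07135033  0.07874764] [-0.53679621  7.17801947 11.95165142] 5.436916672624648 [[321.18261381 234.99549671]]
```

View pics/d2.png

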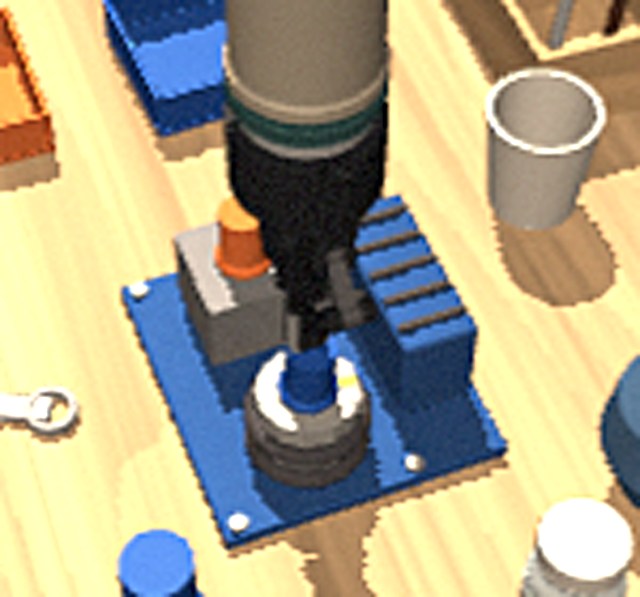

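The closed fingertips are resting on top of the blue plug (d2 300,345), higher than the reported TCP implies. I'll compare the projections.

Run:
```python
from h import *
for P in([.577,-.0726,.1986],[.578,-.0714,.0788]):
    P=np.array(P)
    for dz in(-.011,0,.01,.02,.03): print(dz,[np.round(p("side",P+[dx,0,dz])[0],1).tolist() for dx in(-.011,0,.011)])
print("seen d1 322,193 / 336,184 ; d2 320.3,230.8 / 336.7,223.8")
s=manip.get_state(); print(s["qpos"],s["ee_rot"])
```

```text
-0.011 [[316.2, 206.0], [321.2, 204.7], [326.2, 203.4]]
0 [[316.2, 202.5], [321.2, 201.2], [326.3, 199.9]]
0.01 [[316.2, 199.4], [321.3, 198.0], [326.3, 196.7]]
0.02 [[316.2, 196.1], [321.3, 194.8], [326.4, 193.5]]
0.03 [[316.2, 192.8], [321.3, 191.5], [326.5, 190.1]]
-0.011 [[316.6, 239.1], [321.1, 237.8], [325.6, 236.6]]
0 [[316.6, 236.3], [321.2, 235.0], [325.7, 233.7]]
0.01 [[316.6, 233.7], [321.2, 232.4], [325.7, 231.1]]
0.02 [[316.6, 231.0], [321.2, 229.7], [325.8, 228.5]]
0.03 [[316.6, 228.3], [321.2, 227.0], [325.9, 225.8]]
seen d1 322,193 / 336,184 ; d2 320.3,230.8 / 336.7,223.8
[-0.24509346  0.38388195  1.68466833  0.00484655  1.07019661  1.28873352] [-0.00168339  0.99984666  0.01732372  0.00192805]
```

Emit:
{"method": "jog_arm", "body": {
  "deltas": [0, 0, 0, 0, 0, 30, 0, 0, 0, 0, 0, 0, 70, 0, 0, 0, 0, 0, 0, 70, 0, 0, 0, 0, 0, 0, 70, 0]
}}

```text
clock: 6.25
position: [0.5776, -0.0738, 0.1475]
ee_rot: [0.0, 1.0, 0.018, 0.002]
contact_force: [0.0, -1.3, -0.5]
width: -0.0
gripper_force: 0.0
```

Run:
```python
from h import *
cv2.imwrite("pics/shut_s.png",imaging.get_image("side"));cv2.imwrite("pics/shut_t.png",imaging.get_image("top"));s=manip.get_state();print(s["position"],s["width"],s["ee_rot"],s["contact_force"])
```

```text
[ 0.57595094 -0.07340563  0.14519194] 0.00019009240378637334 [-1.84033761e-04  9.99841010e-01  1.78082608e-02 -8.86895902e-04] [1.12111367 0.56360144 0.20290044]
```

Emit:
{"method": "jog_arm", "body": {
  "deltas": [0, 0, 0, 0, 0, 0, 1, 0, 0, 0, 0, 0, 0, 1, 0, 0, 0, 0, 0, 0, 1, 0, 0, 0, 0, 0, 0, 1, 0, 0, 0, 0, 0, 0, 1]
}}

```text
clock: 6.85
position: [0.5768, -0.0736, 0.1458]
ee_rot: [-0.0, 1.0, 0.018, -0.0]
contact_force: [-0.2, -0.4, -0.1]
width: 0.0722
gripper_force: 0.0
```

Run:
```python
from h import *
b=imaging.get_image("side");s=manip.get_state();print(s["position"],s["width"])
cv2.imwrite("pics/open_s.png",b)
a=cv2.imread("pics/shut_s.png")
f=lambda m,P:cv2.convertScaleAbs(cv2.resize(m[150:270,270:370],(400,480),interpolation=2),alpha=2)
out=np.hstack([f(a,0),f(b,0)])
for k in(0,400):
  for dz in(-.011,):
    q=(p("side",s["position"]+[0,0,dz])[0]-[270,150]+.5)*4-.5
    cv2.drawMarker(out,(int(q[0])+k,int(q[1])),(0,255,0),0,12,1)
cv2.imwrite("pics/e1.png",out)
```

```text
[ 0.57684247 -0.07360838  0.14587496] 0.07900464739489266
```

View pics/e1.png

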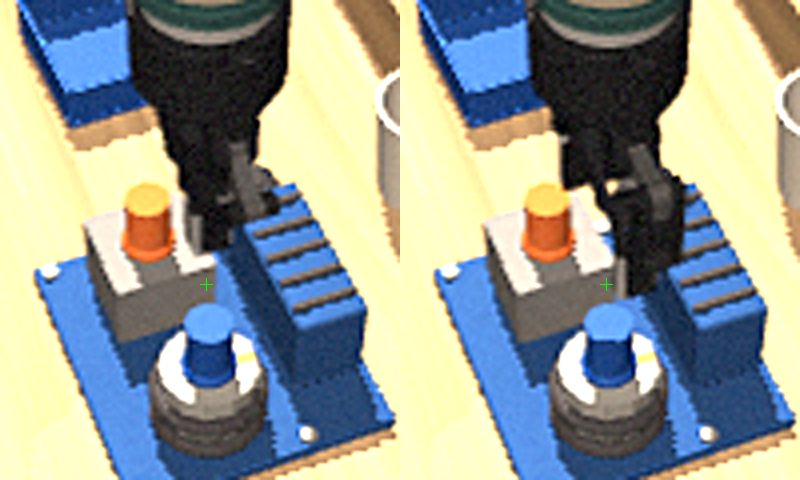

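The fingers do open along y as reported. Both the shut and open views put the tips about 30 mm higher than the reported TCP implies, and the earlier contact at plug-top height agrees. I'll command z about 30 mm lower.

Emit:
{"method": "jog_arm", "body": {
  "deltas": [0, 0, 0, 0, 0, -30, 0.7, 0, 0, 0, 0, 0, -60, 0.7, 0, 0, 0, 0, 0, -80, 0.7, 0, 0, 0, 0, 0, -96, 0.7, 0, 0, 0, 0, 0, -96, 0.7, 0, 0, 0, 0, 0, -96, 0.7]
}}

```text
clock: 7.5
position: [0.5771, -0.0737, 0.0502]
ee_rot: [0.0, 1.0, 0.018, 0.0]
contact_force: [-0.1, -0.4, -0.1]
width: 0.0597
gripper_force: 0.0
```

Emit:
{"method": "jog_arm", "body": {
  "deltas": [0, 0, 0, 0, 0, 0, 0, 0, 0, 0, 0, 0, 0, 0, 0, 0, 0, 0, 0, 0, 0, 0, 0, 0, 0, 0, 0, 0, 0, 0, 0, 0, 0, 0, 0, 0, 0, 0, 0, 0, 0, 0, 0, 0, 0, 0, 0, 0, 0]
}}

```text
clock: 8.2
position: [0.5778, -0.0738, 0.0513]
ee_rot: [0.0, 1.0, 0.018, 0.001]
contact_force: [0.0, 0.6, 5.6]
width: 0.0272
gripper_force: 29.7
```

Emit:
{"method": "jog_arm", "body": {
  "deltas": [0, 0, 0, 0, 0, 20, 0, 0, 0, 0, 0, 0, 60, 0, 0, 0, 0, 0, 0, 100, 0, 0, 0, 0, 5, 45, 100, 0, 0, 0, 0, 10, 90, 100, 0, 0, 0, 0, 16, 135, 100, 0, 0, 0, 0, 21, 180, 100, 0, 0, 0, 0, 26, 225, 100, 0, 0, 0, 0, 31, 270, 100, 0, 0, 0, 0, 36, 315, 100, 0, 0, 0, 0, 36, 315, 100, 0, 0, 0, 0, 36, 315, 60, 0, 0, 0, 0, 36, 315, 20, 0, 0, 0, 0, 36, 315, -15, 0, 0, 0, 0, 36, 315, -25, 0, 0, 0, 0, 36, 315, -25, 0, 0, 0, 0, 36, 315, -25, 0]
}}

```text
clock: 9.9
position: [0.6142, 0.2414, 0.0266]
ee_rot: [-0.0, 1.0, 0.018, 0.001]
contact_force: [0.6, -0.6, 0.1]
width: 0.0269
gripper_force: 29.8
```

Emit:
{"method": "jog_arm", "body": {
  "deltas": [0, 0, 0, 0, 0, 0, 0.6, 0, 0, 0, 0, 0, 0, 0.6, 0, 0, 0, 0, 0, 0, 0.6, 0, 0, 0, 0, 0, 0, 0.6, 0, 0, 0, 0, 0, 40, 0.7, 0, 0, 0, 0, 0, 80, 0.7, 0, 0, 0, 0, 0, 110, 0.7, 0, 0, 0, -10, -50, 110, 0.7, 0, 0, 0, -19, -100, 110, 0.7, 0, 0, 0, -28, -150, 110, 0.7, 0, 0, 0, -37, -195, 110, 0.7, 0, 0, 0, -40.5, -216, 110, 0.7, 0, 0, 0, -40.5, -216, 80, 0.7, 0, 0, 0, -40.5, -216, 50, 0.7, 0, 0, 0, -40.5, -216, 24, 0.7, 0, 0, 0, -40.5, -216, 24, 0.7, 0, 0, 0, -40.5, -216, 24, 0.7]
}}

```text
clock: 11.6
position: [0.5725, 0.0254, 0.0493]
ee_rot: [0.0, 1.0, 0.018, -0.0]
contact_force: [-0.3, 0.4, -0.0]
width: 0.06
gripper_force: 0.0
```

Emit:
{"method": "jog_arm", "body": {
  "deltas": [0, 0, 0, 0, 0, 0, 0, 0, 0, 0, 0, 0, 0, 0, 0, 0, 0, 0, 0, 0, 0, 0, 0, 0, 0, 0, 0, 0, 0, 0, 0, 0, 0, 0, 0, 0, 0, 0, 0, 0, 0, 0, 0, 0, 0, 0, 0, 0, 0]
}}

```text
clock: 12.3
position: [0.5737, 0.0254, 0.0507]
ee_rot: [0.0, 1.0, 0.018, 0.002]
contact_force: [-0.2, 0.7, 6.7]
width: 0.0269
gripper_force: 29.6
```

Emit:
{"method": "jog_arm", "body": {
  "deltas": [0, 0, 0, 0, 0, 20, 0, 0, 0, 0, 0, 0, 60, 0, 0, 0, 0, 0, 0, 100, 0, 0, 0, 0, -22, 37, 100, 0, 0, 0, 0, -44, 74, 100, 0, 0, 0, 0, -66, 111, 100, 0, 0, 0, 0, -88, 148, 100, 0, 0, 0, 0, -110, 185, 100, 0, 0, 0, 0, -133, 222, 100, 0, 0, 0, 0, -133, 222, 100, 0, 0, 0, 0, -133, 222, 60, 0, 0, 0, 0, -133, 222, 20, 0, 0, 0, 0, -133, 222, -15, 0, 0, 0, 0, -133, 222, -25, 0, 0, 0, 0, -133, 222, -25, 0, 0, 0, 0, -133, 222, -25, 0]
}}

```text
clock: 13.9
position: [0.4408, 0.2476, 0.0253]
ee_rot: [-0.0, 1.0, 0.018, 0.001]
contact_force: [0.4, 0.1, -0.6]
width: 0.0272
gripper_force: 29.7
```

Emit:
{"method": "jog_arm", "body": {
  "deltas": [0, 0, 0, 0, 0, 0, 0.6, 0, 0, 0, 0, 0, 0, 0.6, 0, 0, 0, 0, 0, 0, 0.6, 0, 0, 0, 0, 0, 0, 0.6, 0, 0, 0, 0, 0, 40, 0.6, 0, 0, 0, 0, 0, 80, 0.6, 0, 0, 0, 0, 0, 130, 0.6, 0, 0, 0, 0, 0, 150, 0.6, 0, 0, 8, 10, -50, 150, 0.6, 0, 0, 16, 10, -100, 150, 0.6, 0, 0, 24, 10, -150, 150, 0.6, 0, 0, 24, 10, -150, 150, 0.6, 0, 0, 24, 10, -150, 150, 0.6]
}}

```text
clock: 15.2
position: [0.4492, 0.0952, 0.1742]
ee_rot: [0.0, 0.975, 0.224, -0.0]
contact_force: [0.2, 0.5, 0.2]
width: 0.0515
gripper_force: 0.0
```

Run:
```python
from h import *
t=imaging.get_image("top");s=imaging.get_image("side");print(manip.get_state()["position"])
cv2.imwrite("pics/f_t.png",t);cv2.imwrite("pics/f_s.png",s)
r=lambda m,w_,h_:cv2.resize(m,(w_,h_),interpolation=2)
out=np.zeros((600,800,3),np.uint8)
out[:240,:400]=r(t[165:285,200:400],400,240)         # trays+drive x2
out[:300,400:]=r(s[195:255,290:370],400,300)   # hub side x5
out[300:,:400]=r(t[185:227,325:381],400,300)   # hub top x7.14
out[300:,400:]=r(t[220:262,392:448],400,300)   # rest top x7.14
cv2.imwrite("pics/f1.png",cv2.convertScaleAbs(out,alpha=1.8))
```

```text
[0.44939949 0.09752641 0.17420167]
```

View pics/f1.png

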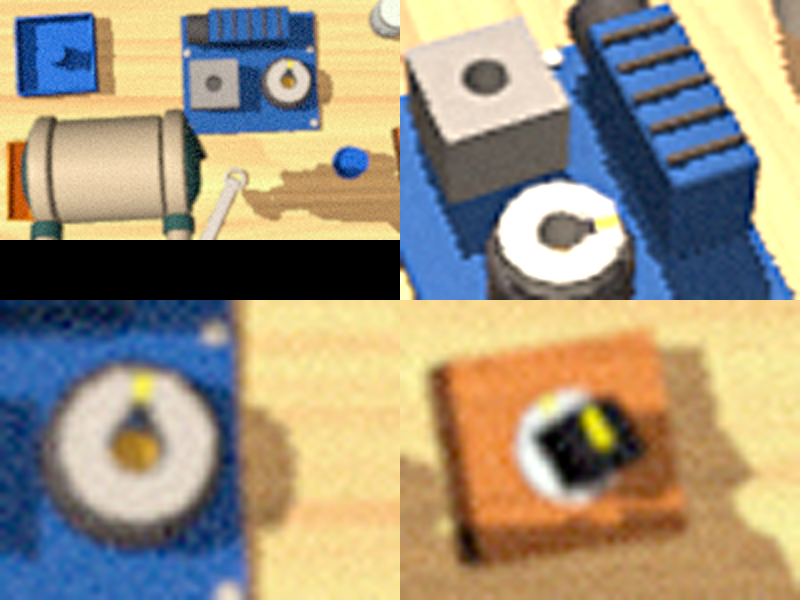

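Run:
```python
from h import *
S=400/56
t=lambda l,x0,u0:[[x0[0]+(u-u0[0]+.5)/S-.5,x0[1]+(v-u0[1]+.5)/S-.5] for u,v in l]
a=w("top",t([(135,447),(137,446),(143,388)],(325,185),(0,300)),.06)
b=w("top",t([(573,445),(548,405)],(392,220),(400,300)),.056)
c=w("top",t([(590,408),(607,445),(598,430)],(392,220),(400,300)),.104)
d=w("side",[[290+(u-400+.5)/5-.5,195+(v+.5)/5-.5] for u,v in[(562,230),(564,231),(607,222)]],.06)
for n,q in dict(hub=a,col=b,head=c,hubS=d).items(): print(n,np.round(q*1000,1)[:,:2].tolist())
ang=lambda q:np.arctan2(q[1],q[0])
print("key",ang(a[2]-a[1]),ang(d[2]-d[1]),"spin",ang(b[1]-b[0]),ang(c[0]-c[1]))
s=manip.get_state();print(s["position"],s["width"])
# stripe direction by PCA, subpixel upsampled side+top
for n,f in(("top","f_t"),("side","side0")):
    im=cv2.imread(f"pics/{f}.png").astype(float)
    x0,y0,x1,y1=(412,228,426,245) if n=="top" else (300,312,322,328)
    k=np.clip(np.minimum(im[...,1],im[...,2])-im[...,0]-25,0,None)[y0:y1,x0:x1]
    yy,xx=np.mgrid[y0:y1,x0:x1]
    P=w(n,np.c_[xx.ravel(),yy.ravel()],.104)[:,:2];W=k.ravel()
    m=(P*W[:,None]).sum(0)/W.sum();C=((P-m)*W[:,None]).T@(P-m)/W.sum();v=np.linalg.eigh(C)[1][:,1]*1;print(n,m,np.arctan(v[1]/v[0]),np.linalg.eigvalsh(C)**.5)
```

```text
hub [[576.9, -73.8], [577.3, -74.6], [599.4, -77.0]]
col [[483.3, -269.2], [498.4, -260.0]]
head [[494.7, -264.2], [481.3, -270.1], [486.7, -267.0]]
hubS [[579.2, -74.2], [579.9, -75.0], [600.5, -76.8]]
key -0.10998928338158075 -0.08333798475786577 spin 0.5461246788397869 0.4141230707460395
[0.44939949 0.09752641 0.17420167] 0.051408668331118214
top [ 0.49678443 -0.26614803] 0.1844640910405848 [0.00874778 0.01016563]
side [ 0.49111387 -0.26367644] -0.5881052905585912 [0.00615571 0.01133519]
```

Blue is lying in its tray. The hub is at (578,-74.5) mm with the keyway at about -0.10 rad. The spindle is at about (484.5,-268) with its key at about 0.48 rad.

Emit:
{"method": "jog_arm", "body": {
  "deltas": [0, 0, 1.5, 5, -45, 0, 0.7, 0, 0, 1.5, 10, -90, 0, 0.7, 0, 0, 1.5, 15, -135, 0, 0.7, 0, 0, 1.5, 20, -180, 0, 0.7, 0, 0, 1.5, 25, -225, 0, 0.7, 0, 0, 1.5, 30, -270, 0, 0.7, 0, 0, 1.5, 34, -315, 0, 0.7, 0, 0, 1.5, 35, -350, 0, 0.7, 0, 0, 1.5, 35, -365.5, 0, 0.7, 0, 0, 1.5, 35, -365.5, 0, 0.7, 0, 0, 1.5, 35, -365.5, -40, 0.7, 0, 0, 1.5, 35, -365.5, -80, 0.7, 0, 0, 1.5, 35, -365.5, -110, 0.7, 0, 0, 1.5, 35, -365.5, -128, 0.7, 0, 0, 1.5, 35, -365.5, -128, 0.7, 0, 0, 1.5, 35, -365.5, -128, 0.7]
}}

```text
clock: 16.9
position: [0.4849, -0.2664, 0.0465]
ee_rot: [-0.0, 0.971, 0.239, 0.0]
contact_force: [0.1, 0.0, -0.3]
width: 0.0598
gripper_force: 0.0
```

Emit:
{"method": "jog_arm", "body": {
  "deltas": [0, 0, 0, 0, 0, 0, 0, 0, 0, 0, 0, 0, 0, 0, 0, 0, 0, 0, 0, 0, 0, 0, 0, 0, 0, 0, 0, 0, 0, 0, 0, 0, 0, 0, 0, 0, 0, 0, 0, 0, 0, 0, 0, 0, 0, 0, 0, 0, 0],
  "grip_force": 60
}}

```text
clock: 17.6
position: [0.4854, -0.2684, 0.0477]
ee_rot: [0.001, 0.971, 0.238, 0.001]
contact_force: [-0.1, 0.6, 6.7]
width: 0.0251
gripper_force: 59.5
```

Emit:
{"method": "jog_arm", "body": {
  "deltas": [0, 0, 0, 0, 0, 20, 0, 0, 0, 0, 0, 0, 50, 0, 0, 0, 0, 0, 0, 80, 0, 0, 0, -6, 17, 35, 80, 0, 0, 0, -12, 34, 70, 80, 0, 0, 0, -18, 51, 105, 80, 0, 0, 0, -24, 68, 140, 80, 0, 0, 0, -30, 85, 175, 80, 0, 0, 0, -33, 93, 193.5, 80, 0, 0, 0, -33, 93, 193.5, 80, 0, 0, 0, -33, 93, 193.5, 60, 0, 0, 0, -33, 93, 193.5, 56, 0, 0, 0, -33, 93, 193.5, 56, 0, 0, 0, -33, 93, 193.5, 56, 0]
}}

```text
clock: 19.0
position: [0.5773, -0.0754, 0.1024]
ee_rot: [0.0, 0.999, -0.048, 0.0]
contact_force: [0.3, -0.5, -1.7]
width: 0.0255
gripper_force: 58.8
```

Run:
```python
from h import *
t=imaging.get_image("top");s=imaging.get_image("side");q=manip.get_state();print(q["position"],q["ee_rot"],q["contact_force"],q["width"])
cv2.imwrite("pics/g_t.png",t);cv2.imwrite("pics/g_s.png",s)
r=lambda m,w_,h_:cv2.resize(m,(w_,h_),interpolation=2)
out=np.zeros((560,800,3),np.uint8)
out[:480,:480]=r(s[195:255,290:350],480,480)
out[:200,480:]=r(t[170:270,200:360],320,200)
cv2.imwrite("pics/g1.png",cv2.convertScaleAbs(out,alpha=1.8))
```

```text
[ 0.57775111 -0.07529988  0.10276204] [ 2.04610453e-04  9.98849451e-01 -4.79516714e-02  6.08111341e-04] [ 0.59163435 -0.22688486 -1.74751639] 0.025580730020878014
```

View pics/g1.png

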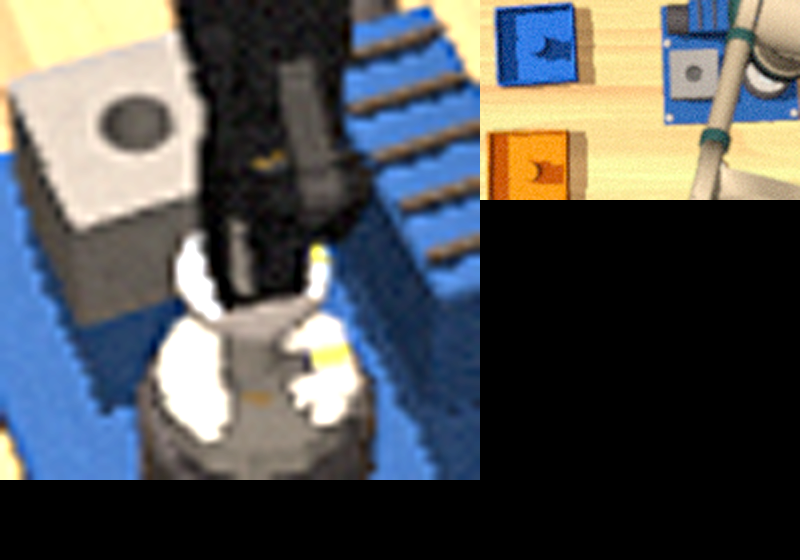

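Both plugs are in their trays, and the spindle is over the hub about 1 mm short in x (collar column 252 against hub ring 257 in the 8x crop). I'll shift it and lower gently.

Emit:
{"method": "jog_arm", "body": {
  "deltas": [0, 0, 0, 1, 0, 0, 0, 0, 0, 0, 1, 0, -3, 0, 0, 0, 0, 1, 0, -6, 0, 0, 0, 0, 1, 0, -9, 0, 0, 0, 0, 1, 0, -12, 0, 0, 0, 0, 1, 0, -14, 0, 0, 0, 0, 1, 0, -14, 0]
}}

```text
clock: 19.8
position: [0.5785, -0.0745, 0.0876]
ee_rot: [-0.0, 0.999, -0.048, 0.0]
contact_force: [0.1, -0.1, -2.5]
width: 0.0253
gripper_force: 58.8
```

Emit:
{"method": "jog_arm", "body": {
  "deltas": [0, 0, 0, 0, 0, -3, 0, 0, 0, 0, 0, 0, -6, 0, 0, 0, 0, 0, 0, -9, 0, 0, 0, 0, 0, 0, -12, 0, 0, 0, 0, 0, 0, -12, 0]
}}

```text
clock: 20.3
position: [0.5786, -0.0745, 0.0756]
ee_rot: [-0.0, 0.999, -0.048, 0.0]
contact_force: [1.8, 0.6, -2.9]
width: 0.025
gripper_force: 58.8
```

Emit:
{"method": "jog_arm", "body": {
  "deltas": [0, 0, 0, 0, 0, -3, 0, 0, 0, 0, 0, 0, -6, 0, 0, 0, 0, 0, 0, -9, 0, 0, 0, 0, 0, 0, -9, 0]
}}

```text
clock: 20.7
position: [0.5787, -0.0746, 0.0672]
ee_rot: [0.0, 0.999, -0.048, 0.0]
contact_force: [1.0, 1.3, 1.9]
width: 0.0254
gripper_force: 59.4
```

Emit:
{"method": "jog_arm", "body": {
  "deltas": [0, 0, 0, 0, 0, -3, 0, 0, 0, 0, 0, 0, -6, 0, 0, 0, 0, 0, 0, -9, 0, 0, 0, 0, 0, 0, -10, 0, 0, 0, 0, 0, 0, -10, 0],
  "grip_force": 90
}}

```text
clock: 21.2
position: [0.5788, -0.0747, 0.0585]
ee_rot: [0.0, 0.999, -0.048, 0.001]
contact_force: [-1.9, 2.0, 9.7]
width: 0.0248
gripper_force: 90.7
```

Emit:
{"method": "jog_arm", "body": {
  "deltas": [0, 0, 0, 0, 0, -1, 0, 0, 0, 0, 0, 0, -2, 0, 0, 0, 0, 0, 0, -3, 0, 0, 0, 0, 0, 0, -3, 0, 0, 0, 0, 0, 0, -3, 0]
}}

```text
clock: 21.7
position: [0.5789, -0.0747, 0.0577]
ee_rot: [0.0, 0.999, -0.048, 0.001]
contact_force: [-3.0, 2.2, 20.1]
width: 0.025
gripper_force: 92.5
```

Emit:
{"method": "jog_arm", "body": {
  "deltas": [0, 0, 0, 0, 0, -0.5, 0, 0, 0, 0, 0, 0, -0.5, 0, 0, 0, 0, 0, 0, -0.5, 0, 0, 0, 0, 0, 0, -0.5, 0, 0, 0, 0, 0, 0, -0.5, 0]
}}

```text
clock: 22.2
position: [0.5789, -0.0747, 0.0577]
ee_rot: [0.0, 0.999, -0.048, 0.001]
contact_force: [-4.9, 2.2, 23.0]
width: 0.0249
gripper_force: 92.6
```

Run:
```python
from h import *
s=imaging.get_image("side");q=manip.get_state();print(q["position"],q["contact_force"],q["gripper_force"])
cv2.imwrite("pics/h1.png",cv2.convertScaleAbs(cv2.resize(s[195:265,290:350],(480,560),interpolation=2),alpha=1.8))
```

```text
[ 0.57893752 -0.07468896  0.05767986] [-4.26154869  1.77940884 23.74241725] 92.63465881347656
```

View pics/h1.png

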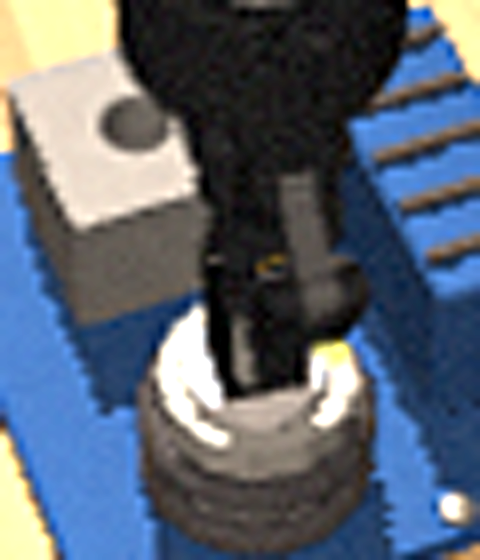

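The collar sits flush and concentric on the hub face (h1 around 260,400), with its dot beside the yellow keyway dash (335,352). The push is steady at about 24 N with the grip at 92 N, so I'm handing it in.

```bash
python3 -c "
from rig import manip
print(manip.sign_off())"
```

```text
the job is handed in; nothing more can be done
None
```

I handed the job in at about 22 s: both plugs are in the trays of their own colours, and the spindle is keyed into the steel hub, collar flush, still gripped and held down; the hand-in gave no verdict.

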